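Spread a scoop of ferrules over the sorting tray

TASK

The tilting bin has been left hanging open over the sorting tray: push it fully shut. Take the scoop of eight copper ferrules and shake them out evenly over the tray for looking over, at least two in each third of its length and in each half of its width, none lying on another, then set the empty scoop upright on the bench back where it stood. Leave the other fittings on the bench where they are.

Things in the scene. Friction and masses are not known exactly. Their poses are not given: they have to be found in the camera images.
- bin_case: Dark sheet steel case of the tilting bin, fixed at the back of the bench: 274 mm wide (y), 152 mm deep (x), 148 mm high, open at the front. Origin on the bench at the middle of the foot of its open front; x points from front to back (away from the robot at yaw 0), z up. Its place and yaw vary.
- bin (a joint): Angle (rad) of the bin, a sheet steel quadrant 250 mm wide in the case, hinged on a line along the case's y at the foot of its front, 3 mm above the bench. 0 = shut, its flat front panel (140 mm high) upright, flush with the case's front; up to 0.7 = leaning out over the tray. It stays where left when well open; under 5 N at its top edge shuts it; it falls shut over the last part.
- bin_lip (a point): Middle of the top edge of the bin's front panel, on its outer face, 138 mm from the hinge line; moves with the bin. Lower on the panel, 58 to 80 mm from the hinge, a brass pull 90 mm wide stands out 19 mm in the middle.
- tray: Shallow open sheet steel sorting tray, screwed to the bench in front of the bin: 180 mm (its x) by 260 mm (its y, the length) outside, walls 4 mm thick and 24 mm high, floor 4 mm thick. Origin at the centre of its underside; the thirds of its length meet at its y = -43 and +43 mm. Its place and yaw vary.
- scoop: Loose hand scoop, about 0.3 kg empty: flat-bottomed sheet steel pan, open at the nose (+x), and a wooden handle behind (-x). Origin at the centre of the pan's underside, x from handle to nose, z up. It starts left or right of the tray, flat on the bench, nose roughly away from the robot, holding the eight ferrules; it stands by itself empty or full.
- scoop_grip (a point): Place to hold the scoop: on the middle line of its handle, 110 mm behind its origin and 36 mm above its underside; the fingers close along the scoop's y. The handle is straight and level, 112 mm long from the pan's back wall, 24 mm wide (y), 26 mm high.
- scoop_nose (a point): Middle of the scoop's open nose, on the upper side of its floor, 65 mm ahead of the origin; no lip. Side walls are 24 mm high here, rising to 52 mm at the back wall.
- scoop_in (a point): Centre of the upper side of the scoop's floor, 3 mm above its origin. The pan is 130 mm long, 72 mm wide inside, walls and floor 3 mm thick. On a steady slope the ferrules begin to slide at 27 to 34 degrees; when the scoop is jogged, from about 20.
- tin_cup: Bystander: tin cup of ferrules, 80 mm across, 75 mm high, on the other side of the tray from the scoop. Origin at the centre of its underside.
- drain_stopper: Bystander: chrome drain stopper standing on its 70 mm cap, 80 mm high, out beyond the scoop or the cup. Origin at the centre of its underside.
- brass_tee: Bystander: brass pipe tee lying flat, 96 by 71 by 42 mm, beside the bin. Origin below the crossing of its bores.
- coupling: Bystander: black malleable iron coupling standing upright, 62 mm across, 64 mm high, beside the bin. Origin at the centre of its underside.
- elbow: Bystander: black malleable iron elbow lying flat, about 70 by 70 by 44 mm, out beyond the scoop or the cup. Origin below the crossing of its bores.
- ferrule1: Loose copper ferrule: a barrel-shaped ring 28 mm across, 16 mm high, 28 g. Origin at its centre, z along its bore. The eight start flat on the scoop's floor in four rows of two.
- ferrule2: Loose copper ferrule: a barrel-shaped ring 28 mm across, 16 mm high, 28 g, the same as ferrule1.
- ferrule3: Loose copper ferrule: a barrel-shaped ring 28 mm across, 16 mm high, 28 g, the same as ferrule1.
- ferrule4: Loose copper ferrule: a barrel-shaped ring 28 mm across, 16 mm high, 28 g, the same as ferrule1.
- ferrule5: Loose copper ferrule: a barrel-shaped ring 28 mm across, 16 mm high, 28 g, the same as ferrule1.
- ferrule6: Loose copper ferrule: a barrel-shaped ring 28 mm across, 16 mm high, 28 g, the same as ferrule1.
- ferrule7: Loose copper ferrule: a barrel-shaped ring 28 mm across, 16 mm high, 28 g, the same as ferrule1.
- ferrule8: Loose copper ferrule: a barrel-shaped ring 28 mm across, 16 mm high, 28 g, the same as ferrule1.

How it is judged:
By the outcome, as a careful person would: the job done as asked, in the order asked, and still so for the second after the job is handed in, with the robot touching nothing.
It also fails if it takes over 72 s, if anything falls off the work surface, if the arm or the gripper's body presses on something with over 40 N, if the wrist force passes 120 N, or if a joint passes its speed limit or range.

ROBOT

A 6-joint arm with a two-finger parallel gripper is mounted at the origin on the work surface. World frame = base frame: x ahead of the robot, y to its left, z up, the work surface at z = 0. Lengths are in mm, angles in degrees, forces in N, time in s.
With the tool pointing down it reaches from about 350 to 850 mm from the base axis. Payload 8.1 kg.
Tool frame: the origin (TCP) lies midway between the tips of the shut fingers; the grasp point (between the pads) lies 19 mm behind it; x points along the fingers, y is the direction in which the jaws open and shut, and the axes are right-handed (so a half turn about x gives the same grasp; the last joint's range is limited). The gripper opens to 85 mm and grips with 20 to 120 N. Pads are 22 mm wide; open, the fingers measure 114 mm over their backs; the gripper's body (76 mm by 85 mm) begins 54 mm behind the grasp point. The pads swing forward as they close: fully open they stand 13 mm farther back than shut.
Start: joints at [-82.185, 7.471, 85.268, -0, 87.261, -4.893], TCP at [132.012, -585.302, 231.292] pointing down, gripper open.
Joint ranges: [-169.43, 169.43], [-51.17, 129.36], [1.28, 143.12], [-76.62, 256.62], [0, 156.53], [-152.29, 152.29]. Speed limits (degrees/s): [136.94, 136.94, 159.86, 180, 180, 180].

INTERFACE

Orientations are given as [roll, pitch, yaw] about the fixed x, y, z axes, in that order (R = Rz(yaw) Ry(pitch) Rx(roll)).
In Python, from bench import r gives the robot as it stands.
- The arm moves only by the tool move_arm, never from a script. Its argument "deltas" is a list of rows, each a list of 2 entries, a list of its own where there are three numbers: the shift along the tool's x, y, z in mm, then the turn about the tool's x in degrees. A call has 1 to 12 rows; each row is the pose to reach, as a shift and turn from the pose measured when the call began, along the tool's axes at that moment; what a row does not reach only later rows make up. A row lasts 1/8 s, in which the tool goes at most 62.5 mm and 10.7 degrees, less where a joint would pass 70% of its speed; a pose out of reach is approached as far as the arm can. A call with a gripper value outside its range is refused whole. "jaw" is the opening, from -1 (shut) to 1 (fully open), set as the call begins (left out, the last holds). The fingers move at their own pace and stop on an object; "squeeze" is the grip in N (left out, the last holds). Time passes only in rows, so rows that repeat a pose let the fingers close. It gives the time, the measured TCP pose, the force and the opening at its end, in the units of the state.
- r.sense(): the state, without advancing time (a new reading comes with each control period).
- r.snapshot(name): name is "scene" or "side" or "wrist"; returns (picture, depth): 400x640x3 uint8, red, green, blue; 400x640 float32, mm along the optical axis (not along the pixel's ray), 0 where there is no reading.
- r.get_calibration(name): a dict with "fovy" (degrees; the focal length in pixels is half the picture's height over the tangent of half this angle, whatever the lens; pixels are square), "cx", "cy" (the principal point, pixels), "position" and "attitude" of the camera in the world; the wrist camera has in their place "tool_from_camera" (4x4, takes a point from camera to tool coordinates, whose origin is the TCP and whose axes are the tool frame's). Camera axes: x right, y down, z forward; pixel columns grow to the right and rows downward; lengths in mm; the calibration is good to about 2 mm. A picture is of the moment at which its call begins: read the wrist's pose just before it. get_calibration takes no time and is no camera call.
- r.hand_in(): hands the job in, once; it reports no verdict.
The state is a dict: "time": time; "joint_pos": joint angles; "qd": joint speeds; "joint_efforts": joint torques, N m; "tool_pos": TCP position; "tcp_rot": TCP orientation; "ft_force": force on the tool from outside, world axes, zero at the start; "wrist_torque": the same for the moment, N m; "finger_gap": finger opening in mm.
Only numpy, scipy, OpenCV 4.12 (cv2) and the standard library are available. Lean on these libraries where they do the work, as an engineer would, in place of code of your own. Each camera call takes 0.05 s, during which the arm holds its last target. There are 200 camera calls.

## Working session

There is one attempt and no reset: what is moved stays moved. The work goes in short steps, Python scripts to look and compute and a tool call to move; the robot and the scene stay as the last step left them, time stands still between calls to the robot, and variables do not carry over. Pictures are saved under pics/ and viewed, about 8 in all and at most 12, crops included, and the job is handed in when it is done.

Besides the shell and the picture viewer there is one more tool, called after "Request:" in YAML: its name, and indented under it one key for each argument. move_arm: Moves the arm, as the interface text tells. Its arguments: {"type":"object","properties":{"deltas":{"type":"array","items":{"type":"array"}},"jaw":{"type":"number"},"squeeze":{"type":"number"}},"required":["deltas"]}

```bash
ls; mkdir -p pics; python3 - <<'E'
from bench import r
import cv2,numpy as np
s=r.sense();print(s)
for n in("scene","side"):
    p,d=r.snapshot(n);cv2.imwrite(f"pics/{n}0.png",p[:,:,::-1]);np.save(f"pics/{n}0.npy",d)
    print(n,r.get_calibration(n))
print(r.get_calibration("wrist"))
E
```

```text
pics
{'time': 0.0, 'joint_pos': array([-8.21851803e+01,  7.51464944e+00,  8.53301391e+01,  5.62000014e-04,
        8.72618790e+01, -4.89183699e+00]), 'qd': array([ 0.00980935, -0.09628253, -0.05601573,  0.01128541, -0.00944561,
       -0.0572481 ]), 'joint_efforts': array([-2.15519399e-04, -5.69409370e+01, -5.00550413e+01, -2.38590437e-04,
        1.50835735e-02, -2.23425741e-05]), 'tool_pos': array([ 131.93753236, -584.74330454,  230.24097917]), 'tcp_rot': array([-95.19333717,  89.89333103,  97.51329212]), 'ft_force': array([0.17005607, 0.36446469, 0.19339737]), 'wrist_torque': array([-0.02683136,  0.04399836,  0.00729832]), 'finger_gap': 85.23149284573006}
scene {'fovy': 55.29237021435988, 'cx': 323.90446495557995, 'cy': 201.28473184712163, 'position': array([1023.45698307, -538.18499604,  977.59187775]), 'attitude': array([-139.80856613,   -0.63830731,   40.29831094])}
side {'fovy': 53.588561467791145, 'cx': 317.0465926509964, 'cy': 198.41178770221688, 'position': array([-142.79155383,  699.69041044,  772.46769014]), 'attitude': array([-1.24285847e+02, -1.16437781e-01, -1.35712184e+02])}
{'fovy': 62.04671126254608, 'cx': 320.84453524774307, 'cy': 193.6756857553091, 'tool_from_camera': array([[-5.68470271e-04, -3.20845918e-01,  9.47131234e-01,
        -1.42547215e+02],
       [ 9.99999352e-01, -1.11624510e-03,  2.22067663e-04,
         6.86375008e-01],
       [ 9.85981092e-04,  9.47130746e-01,  3.20846345e-01,
        -8.29376218e+01],
       [ 0.00000000e+00,  0.00000000e+00,  0.00000000e+00,
         1.00000000e+00]])}
```

View pics/scene0.png

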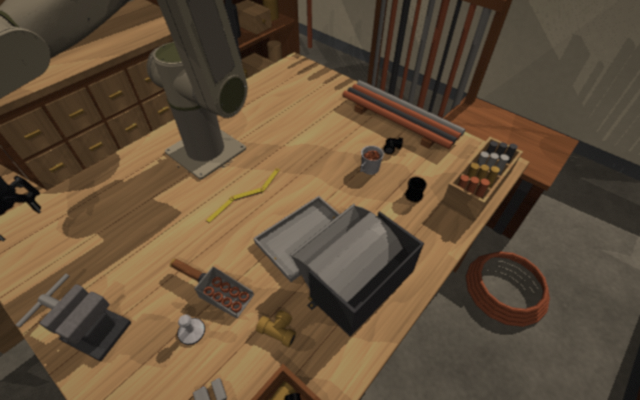

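View pics/side0.png

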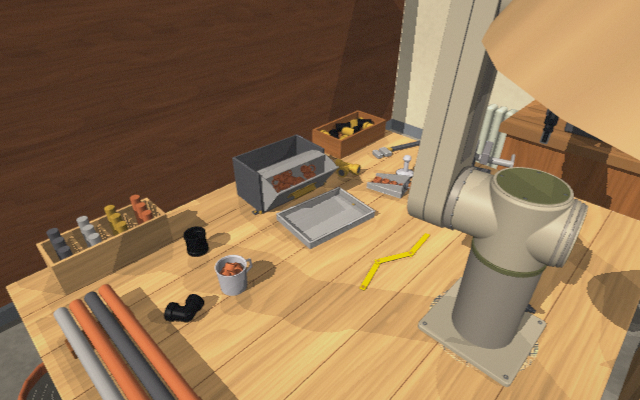

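The bin is open and faces the robot. The scoop is on the right (-y) at about (222,290) in scene0, and the cup is on the left. I'll build a top-down map from both depth images.

```bash
cat > h.py <<'E'
import numpy as np, cv2
from scipy.spatial.transform import Rotation as Ro
from bench import r
def rot(a): return Ro.from_euler('xyz',a,degrees=True).as_matrix()
def cloud(n,d,s=None):
    c=r.get_calibration(n); f=d.shape[0]/2/np.tan(np.radians(c['fovy']/2))
    v,u=np.mgrid[:d.shape[0],:d.shape[1]]
    P=np.stack([(u-c['cx'])/f*d,(v-c['cy'])/f*d,d],-1)
    if n=='wrist':
        T=c['tool_from_camera']; P=P@T[:3,:3].T+T[:3,3]
        return P@rot(s['tcp_rot']).T+s['tool_pos']
    return P@rot(c['attitude']).T+c['position']
def snap(n):
    s=r.sense(); p,d=r.snapshot(n); P=cloud(n,d,s); P[d<=0]=np.nan
    return p,P,s
def ortho(views,x0,x1,y0,y1,mm,zmax=250):
    """top view: rows = x downward from x1, cols = y from y1 (left) to y0"""
    H,W=int((x1-x0)/mm),int((y1-y0)/mm); im=np.zeros((H,W,3),np.uint8); Z=np.full((H,W),np.nan)
    for p,P in views:
        Q=P.reshape(-1,3);C=p.reshape(-1,3)
        with np.errstate(invalid='ignore'):
            i=(x1-Q[:,0])/mm; j=(y1-Q[:,1])/mm
            ok=(i>=0)&(i<H)&(j>=0)&(j<W)&(Q[:,2]<zmax)
        Q,C,i,j=Q[ok],C[ok],i[ok].astype(int),j[ok].astype(int)
        o=np.argsort(Q[:,2]); i,j,Q,C=i[o],j[o],Q[o],C[o]
        m=~(Z[i,j]>Q[:,2]+1)
        im[i[m],j[m]]=C[m]; Z[i[m],j[m]]=Q[m,2]
    return im,Z
E
python3 - <<'E'
from h import *
V=[]
for n in("scene","side"):
    p=cv2.imread(f"pics/{n}0.png")[:,:,::-1];d=np.load(f"pics/{n}0.npy")
    P=cloud(n,d);P[d<=0]=np.nan;V.append((p,P))
    b=P[(np.abs(P[...,2])<25)&(P[...,0]>300)&(P[...,0]<400)&(np.abs(P[...,1])<200)];print(n,len(b),np.median(b,0))
im,Z=ortho(V,350,850,-400,400,2)
np.save("pics/Z.npy",Z)
im=cv2.resize(im,None,fx=2,fy=2,interpolation=cv2.INTER_NEAREST)
for k in range(0,800,100):cv2.putText(im,str(400-k),(k,10),0,.35,(255,255,0));cv2.line(im,(k,0),(k,500),(90,90,90),1)
for k in range(0,500,100):cv2.putText(im,str(850-k),(0,k+10),0,.35,(0,255,255));cv2.line(im,(0,k),(800,k),(90,90,90),1)
cv2.imwrite("pics/o1.png",im[:,:,::-1]);print(im.shape)
E
```

```text
scene 2685 [351.0334037  -22.11265157  -0.94303509]
side 3388 [348.47341942  32.08685598  -0.40565465]
(500, 800, 3)
```

View pics/o1.png

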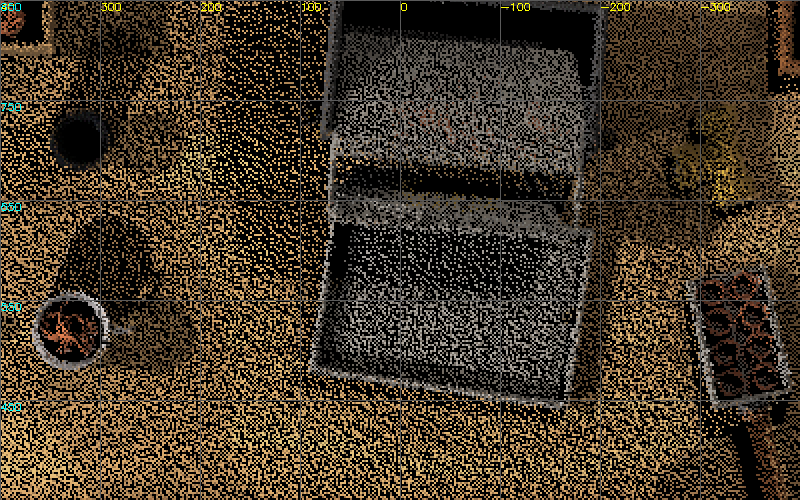

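The 1 mm/px map puts the tray's near corners at px (310,368) and (563,407), which gives a centre near (550,-51) and a yaw of about -9°. The scoop's nose corners are at (688,282) and (768,270), so its yaw is about +11° and the grip is near (402,-361). Next I'll get the bin front and the tool axes.

```bash
python3 - <<'E'
from h import *
V=[]
for n in("scene","side"):
    p=cv2.imread(f"pics/{n}0.png")[:,:,::-1];d=np.load(f"pics/{n}0.npy")
    P=cloud(n,d);P[d<=0]=np.nan;V.append(P.reshape(-1,3))
Q=np.vstack(V);Q=Q[~np.isnan(Q[:,0])]
for y in range(-180,80,20):
    S=Q[(abs(Q[:,1]-y)<6)&(Q[:,0]>600)&(Q[:,0]<800)&(Q[:,2]>70)&(Q[:,2]<130)]
    A=S[S[:,0]<S[:,0].min()+12]
    T=Q[(abs(Q[:,1]-y)<6)&(Q[:,0]>640)&(Q[:,0]<900)&(Q[:,2]>140)&(Q[:,2]<156)]
    print(y,len(A),A[:,[0,2]].min(0),A[:,[0,2]].max(0), len(T), T[:,0].min() if len(T) else 0,T[:,0].max() if len(T) else 0)
for y in (78,82,-195,-200,-205,-190):
    T=Q[(abs(Q[:,1]-y)<3)&(Q[:,0]>640)&(Q[:,0]<900)&(Q[:,2]>135)&(Q[:,2]<156)]
    print(y,len(T),T[:,0].min() if len(T) else 0)
s=r.sense();print(rot(s['tcp_rot']).round(3))
E
```

```text
-180 15 [610.08297482 104.47792378] [621.99734038 118.38517755] 20 706.8521480970749 846.3557753805895
-160 26 [606.54632139 107.61717613] [618.42944437 121.18779151] 18 841.409248991016 851.036421163087
-140 31 [609.7814663  102.29029868] [621.14065892 117.73485563] 19 684.3529349602877 849.2903442008712
-120 29 [611.18870046 104.81462029] [622.43043174 118.9194677 ] 22 695.8381649869007 851.0417126422644
-100 29 [614.47875307 100.9982728 ] [626.45863663 118.75699045] 20 682.2631943390447 853.2901537534035
-80 28 [615.172959   103.49340412] [627.11574724 118.68101555] 21 690.0234382979716 855.0222117573217
-60 27 [617.77093551 100.36078115] [629.54937431 118.49291452] 18 686.4160857272403 856.0124599129008
-40 26 [617.18294332 107.27214626] [628.40757133 119.37806657] 18 848.1357637827352 857.539427882952
-20 25 [619.87965095 105.92220059] [631.24852295 118.91967882] 19 852.7344975615772 860.0216584280663
0 28 [621.74971225 102.11010762] [633.58800609 119.65894675] 16 699.1140205466306 860.787217964995
20 28 [622.57139153 105.00007907] [634.48461352 120.00217912] 20 687.4552145263208 862.7064679748811
40 25 [623.72882076 106.48720515] [635.65712626 118.77403511] 18 716.7139468155938 866.6082945460947
60 26 [625.15243754 103.59859024] [636.66913097 119.24796362] 124 724.056168696744 866.4540720439805
78 30 714.2756903644164
82 1 725.1170524054166
-195 160 692.0686508895294
-200 178 697.4988583522029
-205 90 772.8200987843484
-190 91 692.0686508895294
[[-0.     0.22  -0.975]
 [ 0.002 -0.975 -0.22 ]
 [-1.    -0.002 -0.   ]]
```

Request:
move_arm:
  deltas:
    - [[0,-33,-45],1.5]
    - [[0,-67,-90],3]
    - [[0,-100,-135],4.5]
    - [[0,-134,-180],6]
    - [[0,-167,-225],7.5]
    - [[0,-200,-270],9]
    - [[0,-234,-314],10.5]
    - [[0,-267,-359],12]
    - [[10,-301,-404],13.5]
    - [[20,-334,-449],15]
    - [[40,-368,-494],16.5]
    - [[70,-401,-539],17.6]
  jaw: -1

```text
time: 1.6
tool_pos: [570.6, -74.0, 161.6]
tcp_rot: [-141.5, 89.9, 33.6]
ft_force: [0.3, -0.4, 0.7]
finger_gap: 0.3
```

Request:
move_arm:
  deltas:
    - [[30,0,0],0]
    - [[60,0,0],0]
    - [[60,0,-10],0]
    - [[60,0,-25],0]
    - [[60,0,-38],0]
    - [[60,0,-50],0]
    - [[60,0,-62],0]
    - [[60,0,-74],0]
    - [[60,0,-86],0]
    - [[60,0,-98],0]
    - [[60,0,-108],0]
    - [[60,0,-114],0]

```text
time: 3.1
tool_pos: [685.1, -83.8, 101.9]
tcp_rot: [-149.0, 89.9, 26.1]
ft_force: [0.3, -0.4, -0.2]
finger_gap: 0.1
```

Request:
move_arm:
  deltas:
    - [[0,0,-3],0]
    - [[0,0,-5],0]
    - [[0,0,-7],0]
    - [[0,0,-8],0]

```text
time: 3.6
tool_pos: [690.2, -84.3, 101.5]
tcp_rot: [-16.5, 89.7, 158.6]
ft_force: [-19.3, 1.6, 8.5]
finger_gap: -0.1
```

Request:
move_arm:
  deltas:
    - [[-20,0,40],0]
    - [[-60,30,70],-2]
    - [[-98,70,100],-4]
    - [[-98,115,130],-6]
    - [[-98,160,160],-8]
    - [[-98,205,190],-10]
    - [[-98,240,215],-12]
    - [[-98,270,240],-14]
    - [[-98,301,263],-16]
    - [[-98,301,263],-16]
  jaw: 1

```text
time: 4.85
tool_pos: [401.1, -363.5, 200.5]
tcp_rot: [-23.2, 89.7, 167.7]
ft_force: [0.4, -0.2, 0.2]
finger_gap: 85.4
```

```bash
python3 - <<'E'
from h import *
V=[];W=[]
for n in("scene","side","wrist"):
    p,P,s=snap(n)
    cv2.imwrite(f"pics/{n}1.png",p[:,:,::-1]);np.save(f"pics/{n}1P.npy",P)
print(s['time'],s['tool_pos'],rot(s['tcp_rot']).round(3),s['joint_pos'])
P=np.load("pics/side1P.npy").reshape(-1,3)
S=P[(P[:,0]>640)&(P[:,0]<730)&(abs(P[:,1]+60)<80)&(P[:,2]>95)&(P[:,2]<160)]
for y in range(-120,40,30):
    t=S[abs(S[:,1]-y)<8];print(y,len(t),t.min(0) if len(t) else 0, t[:,2].max() if len(t) else 0)
w=cv2.imread("pics/wrist1.png");a=cv2.imread("pics/side1.png")[120:250,200:420]
cv2.imwrite("pics/c1.png",np.hstack([w,cv2.resize(cv2.copyMakeBorder(a,100,100,0,0,0),(160,400))])) 
E
```

```text
4.95 [ 402.679385   -361.70383863  200.36749425] [[-0.004  0.191 -0.982]
 [ 0.002 -0.982 -0.191]
 [-1.    -0.003  0.004]] [-4.72957673e+01 -4.48695759e-01  9.67560508e+01 -9.44226865e-02
  8.39260681e+01  3.17280276e+01]
-120 50 [ 692.85692848 -127.51095277   95.78371614] 145.17574676876916
-90 52 [696.10100008 -97.81982908  97.23697369] 146.2254092799012
-60 51 [698.69942178 -67.7190481   95.26142229] 145.47339484620647
-30 53 [699.2209028  -37.5804679   95.86989461] 146.3081644463274
0 57 [703.49251912  -7.80284847  95.32407813] 144.00020910532373
30 0 0 0
```

View pics/c1.png

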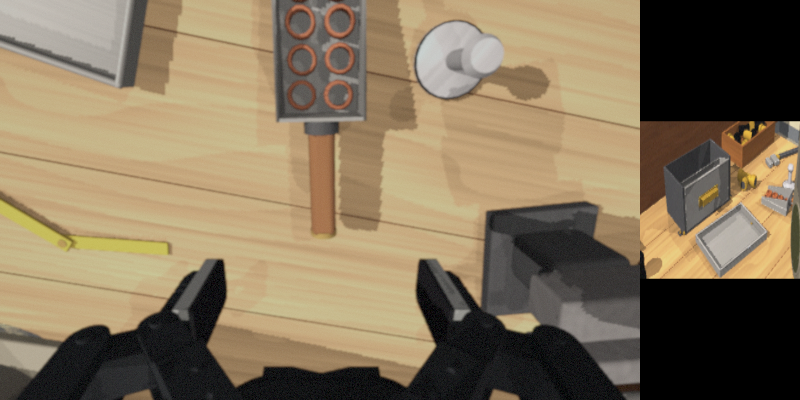

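The bin is shut and its pull faces front. The wrist view shows the handle from px (321,135) to (323,235), the pan's rear wall at about (321,118), and a vise at the lower right.

```bash
python3 - <<'E'
from h import *
P=np.load("pics/wrist1P.npy")
for u,v in[(321,145),(322,180),(322,220),(323,234),(279,117),(364,117),(321,118),(275,5),(367,5),(490,215),(595,207),(540,245),(600,240),(635,290),(520,230),(545,300)]:
    print(u,v,np.nanmedian(P[v-1:v+2,u-1:u+2].reshape(-1,3),0).round(1))
H=P[130:236,300:345].reshape(-1,3);H=H[(H[:,2]>42)&(H[:,2]<60)];print(len(H),H[:,2].mean())
c=H[:,:2].mean(0);u,s,v=np.linalg.svd(H[:,:2]-c);print(c,v[0],np.degrees(np.arctan2(v[0][1],v[0][0])))
t=(H[:,:2]-c)@v[0];w=(H[:,:2]-c)@v[1];print(t.min(),t.max(),w.min(),w.max())
Q=P.reshape(-1,3);q=Q[(Q[:,2]>20)&(Q[:,0]<470)&(Q[:,1]<-410)&(Q[:,2]<90)];print('vise',q.min(0),q.max(0),len(q))
S=np.load("pics/scene1P.npy").reshape(-1,3);q=S[(S[:,2]>20)&(S[:,0]<480)&(S[:,0]>300)&(S[:,1]<-400)&(S[:,1]>-520)&(S[:,2]<150)]
for i in range(300,480,20):
    z=q[abs(q[:,0]-i)<10]
    if len(z):print(i,z[:,1].max().round(),z[:,2].max().round())
E
```

```text
321 145 [ 430.7 -356.8   48.5]
322 180 [ 399.  -363.9   48.7]
322 220 [ 359.4 -371.7   48.5]
323 234 [ 345.6 -375.2   49. ]
279 117 [ 447.6 -316.3   50.1]
364 117 [ 462.  -388.3   51.5]
321 118 [ 454.2 -352.3   51. ]
275 5 [ 535.3 -297.1   28.9]
367 5 [ 5.558e+02 -3.752e+02  5.000e-01]
490 215 [ 385.  -549.4   13.6]
595 207 [ 415.8 -650.    19.4]
540 245 [ 376.1 -583.7   52.8]
600 240 [ 3.757e+02 -6.919e+02 -2.000e-01]
635 290 [ 379.9 -613.3  123.3]
520 230 [ 376.2 -582.8   19.7]
545 300 [ 351.8 -559.1  112.4]
2702 48.07281996676152
[ 397.26283647 -364.00195597] [-0.97776132 -0.20972079] -167.89400986671225
-48.11625753231447 57.23028240084476 -14.20135791125662 14.55783834089946
vise [ 241.46455678 -729.05094602   20.00087488] [ 415.73498002 -551.40165682   89.97548544] 6213
```

Request:
move_arm:
  deltas:
    - [[50,1,-8],-1]
    - [[100,1,-8],-1]
    - [[145,1,-8],-1]
    - [[175,1,-8],-1]
    - [[184,1,-8],-1]
    - [[184,1,-8],-1]

```text
time: 5.75
tool_pos: [410.9, -359.8, 16.5]
tcp_rot: [-40.9, 89.7, 151.2]
ft_force: [0.1, -1.2, 0.2]
finger_gap: 85.2
```

Request:
move_arm:
  deltas:
    - [[0,0,0],0]
    - [[0,0,0],0]
    - [[0,0,0],0]
    - [[0,0,0],0]
    - [[0,0,0],0]
    - [[0,0,0],0]
  jaw: -1
  squeeze: 110

```text
time: 6.5
tool_pos: [411.2, -360.3, 17.4]
tcp_rot: [-35.1, 89.8, 157.0]
ft_force: [-2.2, 1.7, 6.0]
finger_gap: 22.8
```

Request:
move_arm:
  deltas:
    - [[-5,0,0],0]
    - [[-12,0,0],0]
    - [[-20,0,0],0]
    - [[-28,0,0],0]
    - [[-36,0,0],0]
    - [[-44,0,0],0]
    - [[-52,0,0],0]
    - [[-60,0,0],0]
    - [[-60,0,0],0]

```text
time: 7.62
tool_pos: [411.9, -360.9, 78.5]
tcp_rot: [-18.3, 89.9, 173.8]
ft_force: [0.2, -0.7, -5.0]
finger_gap: 22.9
```

```bash
python3 - <<'E'
from h import *
p,P,s=snap("wrist");print(s['time'],s['tool_pos'],s['ft_force'],s['wrist_torque'],s['finger_gap'])
cv2.imwrite("pics/w2.png",p[:,:,::-1]);np.save("pics/w2P.npy",P)
Q=P@np.eye(3);D=np.array([.978,.21]);G=np.array([411,-361])
t=(P[...,:2]-s['tool_pos'][:2])@D; w=(P[...,:2]-s['tool_pos'][:2])@np.array([-.21,.978])
for a in range(-70,180,10):
    m=(abs(t-a)<4)&(abs(w)<42)&(P[...,2]>25);
    print(a,m.sum(),np.percentile(P[m][:,2],[1,50,99]).round(1) if m.any() else '')
E
```

```text
7.625 [ 411.92573549 -360.92300193   78.47342213] [ 0.17855284 -0.74055649 -4.99885407] [-0.1776508   0.52685836  0.01799295] 22.852744725590227
-70 0 
-60 0 
-50 0 
-40 17 [103.8 105.  106.6]
-30 788 [104.5 109.6 111.1]
-20 831 [104.  109.6 111.1]
-10 3151 [106.7 135.6 146.1]
0 3171 [106.5 133.3 152.2]
10 14069 [ 87.2 132.4 161.5]
20 8253 [106.4 155.8 166.8]
30 1247 [100.8 110.  113.4]
40 3629 [ 64.  111.8 113.8]
50 3920 [ 62.5  78.3 112.2]
60 4368 [ 62.2  72.5 110.3]
70 4601 [ 62.2  78.1 108.6]
80 4716 [ 62.   71.7 106.4]
90 4920 [ 62.   70.4 104. ]
100 5450 [ 62.   72.8 101.8]
110 4492 [61.7 63.9 99.2]
120 0 
130 0 
140 0 
150 0 
160 0 
170 0
```

View pics/w2.png

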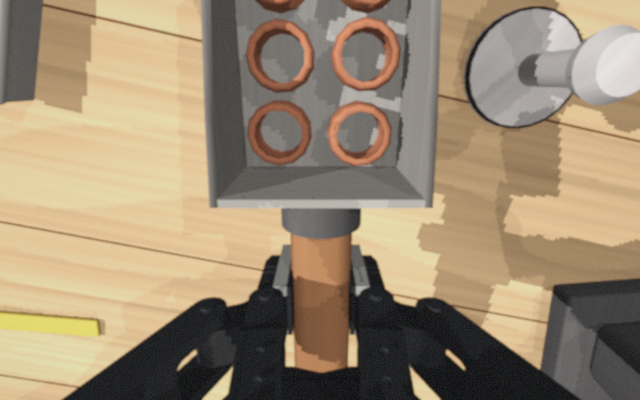

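Request:
move_arm:
  deltas:
    - [[-5,-5,-4],-2]
    - [[-15,-20,-16],-6]
    - [[-25,-40,-33],-12]
    - [[-32,-62,-52],-19]
    - [[-32,-85,-71],-26]
    - [[-32,-108,-90],-33]
    - [[-32,-131,-110],-41]
    - [[-32,-154,-129],-49]
    - [[-32,-175,-147],-57]
    - [[-32,-193,-162],-63]
    - [[-32,-204,-171],-67]
    - [[-32,-209,-175],-69]

```text
time: 9.18
tool_pos: [539.7, -117.7, 110.3]
tcp_rot: [-106.0, 89.9, 155.4]
ft_force: [-0.3, -0.4, -5.5]
finger_gap: 22.3
```

```bash
python3 - <<'E'
from h import *
V=[]
for n in("scene","side"):
    p,P,s=snap(n);V.append((p,P));cv2.imwrite(f"pics/{n}3.png",p[:,:,::-1])
print(s['time'],s['tool_pos'],rot(s['tcp_rot']).round(3).tolist(),s['ft_force'],s['wrist_torque'])
im,Z=ortho(V,430,680,-220,130,1)
np.save("pics/Z3.npy",Z)
im=cv2.resize(im,None,fx=2,fy=2,interpolation=cv2.INTER_NEAREST)
cv2.imwrite("pics/o3.png",im[:,:,::-1])
E
```

```text
9.225 [ 539.68461208 -117.66732777  110.20764659] [[-0.002, 0.989, -0.149], [0.001, -0.149, -0.989], [-1.0, -0.002, -0.001]] [ 0.24608498  0.13788643 -6.27418812] [-0.44086627 -0.01437994 -0.03960324]
```

View pics/o3.png

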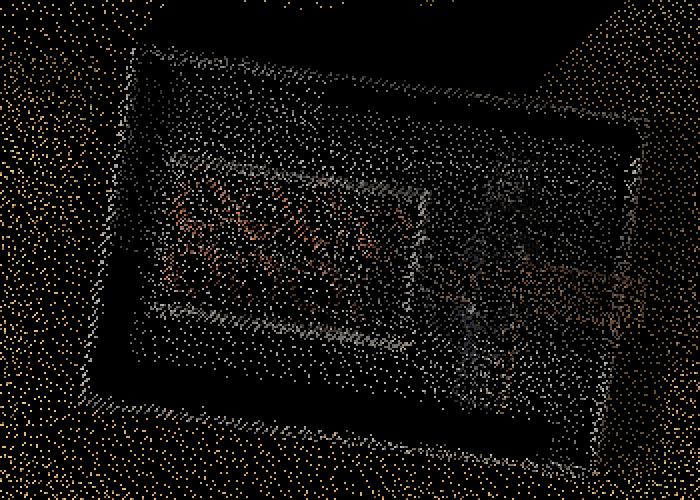

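The tray corners at px (133,50), (640,120), (85,400) and (593,470) give a centre of (550,-51) and a yaw of -7.9°. The scoop is level on the midline, with its nose at about tray y=+107. I'll lower it and loosen the grip to see whether it pivots.

Request:
move_arm:
  deltas:
    - [[10,0,0],-0.5]
    - [[25,0,0],-0.7]
    - [[42,0,0],-0.7]
    - [[55,0,0],-0.7]
    - [[62,0,0],-0.7]
    - [[62,0,0],-0.7]

```text
time: 10.02
tool_pos: [538.7, -118.4, 47.3]
tcp_rot: [-101.7, 89.8, 160.3]
ft_force: [0.3, 0.4, -6.8]
finger_gap: 22.5
```

Request:
move_arm:
  deltas:
    - [[0,0,0],0]
    - [[0,0,0],0]
    - [[0,0,0],0]
  squeeze: 20

```text
time: 10.4
tool_pos: [539.1, -118.4, 47.8]
tcp_rot: [-101.9, 89.8, 160.0]
ft_force: [0.2, -0.3, -5.4]
finger_gap: 22.4
```

```bash
cat > tilt.py <<'E'
from h import *
def tilt(P,s):
    R=rot(s['tcp_rot']);D=-R[:2,2];L=np.array([-D[1],D[0]])
    t=(P[...,:2]-s['tool_pos'][:2])@D; w=(P[...,:2]-s['tool_pos'][:2])@L; z=P[...,2]
    m=(abs(abs(w)-37.5)<4)&(t>50)&(t<150)&(z>24)   # side-wall tops
    o=[]
    for a in range(50,150,10):
        k=m&(abs(t-a)<5)
        if k.sum()>20:o.append((a,np.percentile(z[k],96).round(1)))
    return o
if __name__=="__main__":
    p,P,s=snap("wrist");cv2.imwrite("pics/w_%d.png"%(s['time']*100),p[:,:,::-1])
    print(s['time'],s['tool_pos'].round(1),s['ft_force'].round(1),s['wrist_torque'].round(2),s['finger_gap'])
    o=np.array(tilt(P,s));print(o.tolist())
    if len(o)>2:print("wall slope deg",np.degrees(np.arctan(np.polyfit(o[:,0],o[:,1],1)[0])), "level would be -12ish")
E
python3 tilt.py
```

```text
10.4 [ 539.1 -118.4   47.8] [ 0.2 -0.3 -5.4] [-0.51  0.   -0.02] 22.422202284690304
[[50.0, 80.6], [60.0, 79.5], [70.0, 77.7], [80.0, 75.6], [90.0, 73.4], [100.0, 71.1], [110.0, 68.8]]
wall slope deg -11.408277347424491 level would be -12ish
```

The pivot friction holds the scoop at 20 N (0.51 N·m). I'll try some short vertical jogs at the loose grip, with the tray floor as a stop.

Request:
move_arm:
  deltas:
    - [[-40,0,0],0]
    - [[0,0,0],0]
    - [[-40,0,0],0]
    - [[0,0,0],0]
    - [[-40,0,0],0]
    - [[0,0,0],0]
    - [[0,0,0],0]
  squeeze: 20

```text
time: 11.32
tool_pos: [539.4, -118.2, 47.2]
tcp_rot: [-127.5, 89.8, 134.3]
ft_force: [2.8, 1.2, 0.6]
finger_gap: 22.3
```

```bash
python3 tilt.py
```

```text
11.325 [ 539.4 -118.2   47.2] [2.8 1.2 0.6] [ 0.76 -0.66 -0.38] 22.302453714418153
[[50.0, 72.0], [60.0, 69.9], [70.0, 66.7], [80.0, 63.0], [90.0, 59.1], [100.0, 55.1], [110.0, 51.4]]
wall slope deg -19.47213929596668 level would be -12ish
```

It pivoted about 8° and the nose now rests on the floor. I'll jog on to about 17°.

Request:
move_arm:
  deltas:
    - [[-60,0,0],0]
    - [[-23,0,0],0]
    - [[-60,0,0],0]
    - [[-23,0,0],0]
    - [[-60,0,0],0]
    - [[-23,0,0],0]
    - [[-23,0,0],0]

```text
time: 12.25
tool_pos: [539.7, -117.9, 70.9]
tcp_rot: [-139.7, 89.8, 122.2]
ft_force: [1.3, 1.9, -1.0]
finger_gap: 22.2
```

```bash
python3 tilt.py; python3 - <<'E'
from h import *
p,P,s=snap("side");cv2.imwrite("pics/s4.png",cv2.resize(p[150:270,240:420],None,fx=4,fy=4)[:,:,::-1])
E
```

```text
12.25 [ 539.7 -117.9   70.9] [ 1.3  1.9 -1. ] [ 0.63 -0.48 -0.19] 22.244977295422913
[[50.0, 87.1], [60.0, 84.2], [70.0, 79.2], [80.0, 73.4], [90.0, 67.7], [100.0, 62.0], [110.0, 56.3], [120.0, 50.9]]
wall slope deg -28.189188873266858 level would be -12ish
```

View pics/s4.png

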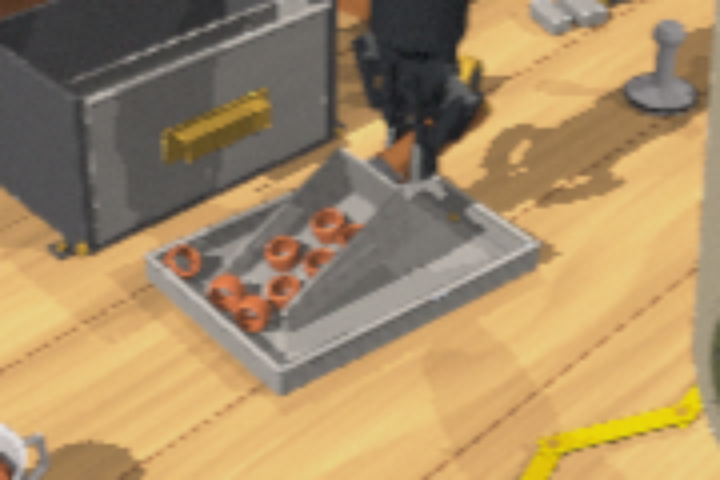

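Three ferrules are already out at the +y end and five are still in the pan, at a tilt of about 17°. I'll grip firmly and ease the scoop back so the nose is over the middle third.

Request:
move_arm:
  deltas:
    - [[0,0,0],0]
    - [[0,0,0],0]
    - [[-4,0,0],0]
    - [[-5,0,8],0]
    - [[-5,0,22],0]
    - [[-5,0,38],0]
    - [[-5,0,54],0]
    - [[-5,0,65],0]
    - [[-5,0,70],0]
    - [[-5,0,70],0]
  squeeze: 110

```text
time: 13.6
tool_pos: [529.9, -187.6, 76.8]
tcp_rot: [-134.4, 89.8, 127.5]
ft_force: [0.6, 0.2, -4.9]
finger_gap: 22.6
```

```bash
cat > fer.py <<'E'
from h import *
import sys
C=np.array([550,-51.4]);a=np.radians(-7.9);X=np.array([np.cos(a),np.sin(a)]);Y=np.array([-np.sin(a),np.cos(a)])
G={}
for n in sys.argv[1:]:
    p,P,s=snap(n)
    h=cv2.cvtColor(p,cv2.COLOR_RGB2HSV);cop=((h[...,0]<14)|(h[...,0]>174))&(h[...,1]>95)&(h[...,2]>50)
    q=P[...,:2]-C;x=q@X;y=q@Y;z=P[...,2]
    m=cop&(abs(x)<88)&(y>-125)&(y<128)&(z>5)&(z<75)
    for i,j,k in zip(((88-x[m])//6).astype(int),((128-y[m])//6).astype(int),z[m]):G[i,j]=max(G.get((i,j),0),k)
t=s['tool_pos'];q=t[:2]-C
print(s['time'],'tcp tray x,y,z',(q@X).round(1),(q@Y).round(1),t[2].round(1),s['ft_force'].round(1))
print("cols y=128..-125 (6mm; thirds at col 14, 28), rows x=88..-88 (half at row 14/15); max z of copper")
for i in range(30):
    print('%3d '%(88-6*i-3)+''.join(('%3d'%G[i,j] if (i,j) in G else '  .') for j in range(43)))
E
python3 fer.py side scene
```

```text
13.65 tcp tray x,y,z -1.2 -137.3 76.8 [ 0.6  0.7 -5.3]
cols y=128..-125 (6mm; thirds at col 14, 28), rows x=88..-88 (half at row 14/15); max z of copper
 85   .  . 23  . 26  .  .  .  .  .  .  .  .  .  .  .  .  .  .  .  .  .  .  .  .  .  .  .  .  .  .  .  .  .  .  .  .  .  .  .  .  .  .
 79   . 20 29 27 26 24  .  .  .  .  .  .  .  .  .  .  .  .  .  .  .  .  .  .  .  .  .  .  .  .  .  .  .  .  .  .  .  .  .  .  .  .  .
 73  18 29 26 30 28 24  .  .  .  .  .  .  .  .  .  .  .  .  .  .  .  .  .  .  .  .  .  .  .  .  .  .  .  .  .  .  .  .  .  .  .  .  .
 67  25 26  .  . 28 23  .  .  .  .  .  .  .  .  .  .  .  .  .  .  .  .  .  .  .  .  .  .  .  .  .  .  .  .  .  .  .  .  .  .  .  .  .
 61   . 21 19 16 21 22  .  .  .  .  .  .  .  .  .  .  .  .  .  .  .  .  .  .  .  .  .  .  .  .  .  .  .  .  .  .  .  .  .  .  .  .  .
 55   .  . 19 18 19  .  .  .  .  .  .  .  .  .  .  .  .  .  .  .  .  .  .  .  .  .  .  .  .  .  .  .  .  .  .  .  .  .  .  .  .  .  .
 49   .  .  .  .  .  .  .  .  .  .  .  .  .  .  .  .  .  .  .  .  .  .  .  .  .  .  .  .  .  .  .  .  .  .  .  .  .  .  .  .  .  .  .
 43   .  
[... 2372 characters left out ...]
  .  .  .  .  .  .  .  .  .  .
-65   .  .  .  .  .  .  .  .  .  .  .  .  .  .  .  .  .  .  .  .  .  .  .  .  .  .  .  .  .  .  .  .  .  .  .  .  .  .  .  .  .  .  .
-71   .  .  .  .  .  .  .  .  .  .  .  .  .  .  .  .  .  .  .  .  .  .  .  .  .  .  .  .  .  .  .  .  .  .  .  .  .  .  .  .  .  .  .
-77   .  .  .  .  .  .  .  .  .  .  .  .  .  .  .  .  .  .  .  .  .  .  .  .  .  .  .  .  .  .  .  .  .  .  .  .  .  .  .  .  .  .  .
-83   .  .  .  .  .  .  .  .  .  .  .  .  .  .  .  .  .  .  .  .  .  .  .  .  .  .  .  .  .  .  .  .  .  .  .  .  .  .  .  .  .  .  .
-89   .  .  .  .  .  .  .  .  .  .  .  .  .  .  .  .  .  .  .  .  .  .  .  .  .  .  .  .  .  .  .  .  .  .  .  .  .  .  .  .  .  .  .
```

Request:
move_arm:
  deltas:
    - [[0,0,-25],0]
    - [[0,0,5],0]
    - [[0,0,-20],0]
    - [[0,0,10],0]
    - [[0,0,10],0]

```text
time: 14.32
tool_pos: [528.9, -197.7, 77.2]
tcp_rot: [-136.5, 89.9, 125.4]
ft_force: [0.6, -0.1, -3.7]
finger_gap: 22.4
```

```bash
python3 fer.py side scene|cut -c1-130|sed -n 1p\;3,28p;python3 tilt.py
```

```text
14.375 tcp tray x,y,z -0.9 -147.1 77.1 [ 0.4  0.3 -3.4]
 85   .  . 25 23 23  .  .  .  .  .  .  .  .  .  .  .  .  .  .  .  .  .  .  .  .  .  .  .  .  .  .  .  .  .  .  .  .  .  .  .  .  .
 79   . 21 25 32 29 25  .  .  .  .  .  .  .  .  .  .  .  .  .  .  .  .  .  .  .  .  .  .  .  .  .  .  .  .  .  .  .  .  .  .  .  .
 73  18 28 29 30 32 27  .  .  .  .  .  .  .  .  .  .  .  .  .  .  .  .  .  .  .  .  .  .  .  .  .  .  .  .  .  .  .  .  .  .  .  .
 67  25 24 13  . 20 24  .  .  .  .  .  .  .  .  .  .  .  .  .  .  .  .  .  .  .  .  .  .  .  .  .  .  .  .  .  .  .  .  .  .  .  .
 61   . 21 23 16 23  .  .  .  .  .  .  .  .  .  .  .  .  .  .  .  .  .  .  .  .  .  .  .  .  .  .  .  .  .  .  .  .  .  .  .  .  .
 55   . 18 16 20 20  .  .  .  .  .  .  .  .  .  .  .  .  .  .  .  .  .  .  .  .  .  .  .  .  .  .  .  .  .  .  .  .  .  .  .  .  .
 49   .  .  .  .  .  6  .  .  .  .  .  .  .  .  .  .  .  .  .  .  .  .  .  .  .  .  .  .  .  .  .  .  .  .  .  .  .  .  .  .  .  .
 43   .  .  .  .  .  .  .  .  .  .  .  .  .  .  .  .  .  .  .  .  .  .  .  .  .  .  .  .  .  .  .  .  .  .  .  .  .  .  .  .  .
[... 1919 characters left out ...]
.  .  .  .  .  .  .  .  .  .  .  .  .  .  .  .  .
-53   .  .  .  .  .  .  .  .  .  .  .  .  .  .  .  .  .  .  .  .  .  .  .  .  .  .  .  .  .  .  .  .  .  .  .  .  .  .  .  .  .  .
-59   .  .  .  .  .  .  .  .  .  .  .  .  .  .  .  .  .  .  .  .  .  .  .  .  .  .  .  .  .  .  .  .  .  .  .  .  .  .  .  .  .  .
-65   .  .  .  .  .  .  .  .  .  .  .  .  .  .  .  .  .  .  .  .  .  .  .  .  .  .  .  .  .  .  .  .  .  .  .  .  .  .  .  .  .  .
14.425 [ 528.8 -196.5   76.9] [ 0.  -0.  -4.2] [-0.31  0.04 -0.03] 22.29876567615918
[[50.0, 92.7], [60.0, 89.5], [70.0, 84.6], [80.0, 78.6], [90.0, 72.9], [100.0, 66.8], [110.0, 61.0], [120.0, 55.7]]
wall slope deg -28.737427012455196 level would be -12ish
```

Request:
move_arm:
  deltas:
    - [[0,0,2],0]
    - [[0,0,6],0]
    - [[-1,0,12],0]
    - [[-2,0,19],0]
    - [[-3,0,27],0]
    - [[-4,0,35],0]
    - [[-5,0,44],0]
    - [[-5,0,53],0]
    - [[-5,0,62],0]
    - [[-5,0,69],0]
    - [[-5,0,74],0]
    - [[-5,0,75],0]

```text
time: 15.98
tool_pos: [518.2, -270.9, 81.6]
tcp_rot: [-141.1, 89.8, 120.9]
ft_force: [0.4, 0.7, -3.6]
finger_gap: 22.4
```

```bash
python3 fer.py side scene|cut -c1-133|sed -n 1p\;3,26p
```

```text
16.025 tcp tray x,y,z -1.3 -221.6 81.6 [ 0.1  0.3 -3.7]
 85   .  . 24 27 24  .  .  .  .  .  .  .  .  .  .  .  .  .  .  .  .  .  .  .  .  .  .  .  .  .  .  .  .  .  .  .  .  .  .  .  .  .  .
 79   . 21 29 27 33 17  .  .  .  .  .  .  .  .  .  .  .  .  .  .  .  .  .  .  .  .  .  .  .  .  .  .  .  .  .  .  .  .  .  .  .  .  .
 73  17 27 29  . 30 27  .  .  .  .  .  .  .  .  .  .  .  .  .  .  .  .  .  .  .  .  .  .  .  .  .  .  .  .  .  .  .  .  .  .  .  .  .
 67  27 19 17  . 19 23  .  .  .  .  .  .  .  .  .  .  .  .  .  .  .  .  .  .  .  .  .  .  .  .  .  .  .  .  .  .  .  .  .  .  .  .  .
 61   . 21 21 17 22 22  .  .  .  .  .  .  .  .  .  .  .  .  .  .  .  .  .  .  .  .  .  .  .  .  .  .  .  .  .  .  .  .  .  .  .  .  .
 55   . 21 16 20  .  .  .  .  .  .  .  .  .  .  .  .  .  .  .  .  .  .  .  .  .  .  .  .  .  .  .  .  .  .  .  .  .  .  .  .  .  .  .
 49   .  .  .  .  .  5  .  .  .  .  .  .  .  .  .  .  .  .  .  .  .  .  .  .  .  .  .  .  .  .  .  .  .  .  .  .  .  .  .  .  .  .  .
 43   .  .  .  .  .  .  .  .  .  .  .  .  .  .  .  .  .  .  .  .  .  .  .  .  .  .  .  .  .  .  .  .  .  .
[... 1471 characters left out ...]
 29 19  . 37 35  .  .  .  .  .
-29   .  .  .  . 26 25  .  .  .  . 18 15  .  . 18 19 18 19  .  .  .  .  .  .  .  .  .  .  .  .  .  .  . 34 35 33 37  .  .  .  .  .  .
-35   .  .  .  .  .  .  .  .  .  .  .  .  .  .  .  . 18 13  .  .  .  .  .  .  .  .  .  .  .  .  .  .  .  . 29  .  .  .  .  .  .  .  .
-41   .  .  .  .  .  .  .  .  .  .  .  .  .  .  .  .  .  .  .  .  .  .  .  .  .  .  .  .  .  .  .  .  .  . 21  .  .  .  .  .  .  .  .
-47   .  .  .  .  .  .  .  .  .  .  .  .  .  .  .  .  .  .  .  .  .  .  .  .  .  .  .  .  .  .  .  .  .  .  .  .  .  .  .  .  .  .  .
-53   .  .  .  .  .  .  .  .  .  .  .  .  .  .  .  .  .  .  .  .  .  .  .  .  .  .  .  .  .  .  .  .  .  .  .  .  .  .  .  .  .  .  .
```

Request:
move_arm:
  deltas:
    - [[-6,0,3],0]
    - [[-6,0,25],0]
    - [[-6,0,5],0]
    - [[-6,0,28],0]
    - [[-6,0,28],0]

```text
time: 16.7
tool_pos: [514.2, -300.0, 87.8]
tcp_rot: [-136.6, 89.8, 125.3]
ft_force: [0.3, -0.3, -3.2]
finger_gap: 22.5
```

```bash
python3 fer.py side scene|cut -c60-133|sed -n 1p\;3,26p
```

```text
.  .  .  .  .  .  .  .  .  .  .  .  .  .  .  .  .  .  .  .  .  .  .  .  .
 .  .  .  .  .  .  .  .  .  .  .  .  .  .  .  .  .  .  .  .  .  .  .  .  .
 .  .  .  .  .  .  .  .  .  .  .  .  .  .  .  .  .  .  .  .  .  .  .  .  .
 .  .  .  .  .  .  .  .  .  .  .  .  .  .  .  .  .  .  .  .  .  .  .  .  .
 .  .  .  .  .  .  .  .  .  .  .  .  .  .  .  .  .  .  .  .  .  .  .  .  .
 .  .  .  .  .  .  .  .  .  .  .  .  .  .  .  .  .  .  .  .  .  .  .  .  .
 .  .  .  .  .  .  .  .  .  .  .  .  .  .  .  .  .  .  .  .  .  .  .  .  .
 .  .  .  .  .  .  .  .  .  .  .  .  .  .  .  .  .  .  .  .  .  .  .  .  .
 .  .  .  .  .  .  .  .  .  .  .  .  .  .  .  .  .  .  .  .  .  .  .  .  .
 .  .  .  .  .  .  .  .  .  .  .  .  .  .  .  .  .  .  .  .  .  .  .  .  .
16 20 12  6  .  .  .  .  .  .  .  .  .  .  .  .  .  .  .  .  .  .  .  .  .
20 21 19 18  .  .  .  .  .  .  .  .  .  .  .  .  .  .  .  .  .  .  .  .  .
15  .  . 19  .  .  .  .  .  .  .  .  .  .  .  .  .  .  .  .  .  .  .  .  .
17  .  8 19  .  .  .  .  .  .  .  .  .  .  .  .  .  .  .  .  .  .  .  .  .
20 18 19  .  .  .  .  .  .  .  .  .  .  .  .  .  .  .  .  .  .  .  .  .  .
20 16  .  .  .  .  .  .  .  .  .  .  .  .  .  .  .  .  .  .  .  .  .  .  .
19  .  .  .  .  .  .  .  .  .  .  . 17 25 28 31 27  5  .  .  .  .  .  .  .
19  .  .  .  .  .  .  .  .  .  .  . 12 32 32 34 29  .  .  .  .  .  .  .  .
17  .  .  .  .  .  .  .  .  .  .  . 12 11 34 33 29  .  .  .  .  .  .  .  .
 .  .  .  .  .  .  .  .  .  .  .  . 12 16 33 29 27  .  .  .  .  .  .  .  .
 .  .  .  .  .  .  .  .  .  .  .  .  . 28 29  . 24  .  .  .  .  .  .  .  .
 .  .  .  .  .  .  .  .  .  .  .  .  .  . 24  .  .  .  .  .  .  .  .  .  .
 .  .  .  .  .  .  .  .  .  .  .  .  .  .  .  .  .  .  .  .  .  .  .  .  .
 .  .  .  .  .  .  .  .  .  .  .  .  .  .  .  .  .  .  .  .  .  .  .  .  .
```

All eight are out, but only one is in the near third (tray (-17,-67)) and five are in the +y third. I'll put the scoop back, move one ferrule with the fingers, then lift and reset the scoop so the order still holds.

Request:
move_arm:
  deltas:
    - [[-20,0,0],0]
    - [[-45,-2,5],3]
    - [[-55,-10,12],9]
    - [[-55,-20,20],16]
    - [[-55,-32,28],24]
    - [[-55,-44,37],32]
    - [[-55,-56,46],40]
    - [[-55,-68,55],48]
    - [[-55,-79,63],56]
    - [[-55,-88,70],63]
    - [[-55,-93,74],68]
    - [[-55,-94,74],70]

```text
time: 18.3
tool_pos: [411.0, -359.3, 144.0]
tcp_rot: [-82.7, 89.9, 109.1]
ft_force: [-0.5, -0.2, -2.7]
finger_gap: 22.6
```

Request:
move_arm:
  deltas:
    - [[15,1,0],-0.3]
    - [[35,1,0],-0.3]
    - [[50,1,0],-0.3]
    - [[58,1,0],-0.3]
    - [[64,1,0],-0.3]
    - [[72,1,0],-0.3]
    - [[80,1,0],-0.3]
    - [[88,1,0],-0.3]
    - [[96,1,0],-0.3]
    - [[104,1,0],-0.3]
    - [[112,1,0],-0.3]
    - [[118,1,0],-0.3]
  squeeze: 20

```text
time: 19.8
tool_pos: [411.5, -361.2, 26.9]
tcp_rot: [-165.0, 90.0, 27.1]
ft_force: [-2.9, -2.0, 1.8]
finger_gap: 22.2
```

Request:
move_arm:
  deltas:
    - [[4,0,0],0]
    - [[7,0,0],0]
    - [[9,0,0],0]
    - [[10,0,0],0]
    - [[10,0,0],0]

```text
time: 20.42
tool_pos: [411.8, -361.9, 18.5]
tcp_rot: [132.9, 89.9, -35.0]
ft_force: [-8.7, 3.1, 16.7]
finger_gap: 22.6
```

```bash
python3 - <<'E'
from h import *
p,P,s=snap("wrist");print(s['time'],s['tool_pos'],s['ft_force'],s['wrist_torque'])
cv2.imwrite("pics/w5.png",p[:,:,::-1])
t=(P[...,:2]-s['tool_pos'][:2])@np.array([.978,.21]); w=(P[...,:2]-s['tool_pos'][:2])@np.array([-.21,.978])
for a in range(45,120,10):
    m=(abs(t-a)<4)&(abs(w)<25);k=(abs(t-a)<4)&(abs(abs(w)-37)<4)
    if m.sum()>20:print(a,np.percentile(P[m][:,2],[20,50]).round(1),np.percentile(P[k][:,2],96).round(1))
E
```

```text
20.425 [ 411.84506439 -361.86902751   18.53732073] [-8.69262805  3.11231846 16.65322918] [0.74831813 0.6083597  0.11147991]
45 [ 4.1 31. ] 52.1
55 [2.4 2.9] 50.1
65 [2.4 2.9] 48.5
75 [2.3 2.9] 46.6
85 [2.3 2.9] 44.3
95 [2.3 2.9] 41.9
105 [2.3 2.9] 39.8
115 [2.3 2.9] 18.0
```

Request:
move_arm:
  deltas:
    - [[0,0,0],0]
    - [[0,0,0],0]
    - [[-30,0,0],0]
    - [[-80,0,0],0]
    - [[-130,0,0],0]
    - [[-150,0,0],0]
  jaw: 1

```text
time: 21.22
tool_pos: [413.1, -362.9, 172.1]
tcp_rot: [125.6, 89.6, -42.3]
ft_force: [-0.2, -0.1, 0.5]
finger_gap: 85.5
```

Request:
move_arm:
  deltas:
    - [[0,-20,-15],2]
    - [[0,-60,-44],4]
    - [[0,-105,-77],6]
    - [[0,-150,-110],9]
    - [[0,-195,-143],12]
    - [[0,-240,-177],15]
    - [[0,-280,-206],18]
    - [[0,-308,-227],20]
    - [[0,-318,-234],20]
    - [[0,-318,-234],20]

```text
time: 22.48
tool_pos: [574.8, -2.6, 170.3]
tcp_rot: [133.1, 89.7, -54.7]
ft_force: [-0.2, -1.0, 0.6]
finger_gap: 85.6
```

```bash
python3 - <<'E'
from h import *
p,P,s=snap("wrist");print(s['time'],s['tool_pos'],rot(s['tcp_rot']).round(3).tolist())
cv2.imwrite("pics/w6.png",p[:,:,::-1]);np.save("pics/w6P.npy",P)
E
```

```text
22.475 [574.82764219  -2.56444214 170.29235843] [[0.003, -0.136, -0.991], [-0.004, -0.991, 0.136], [-1.0, 0.004, -0.004]]
```

View pics/w6.png

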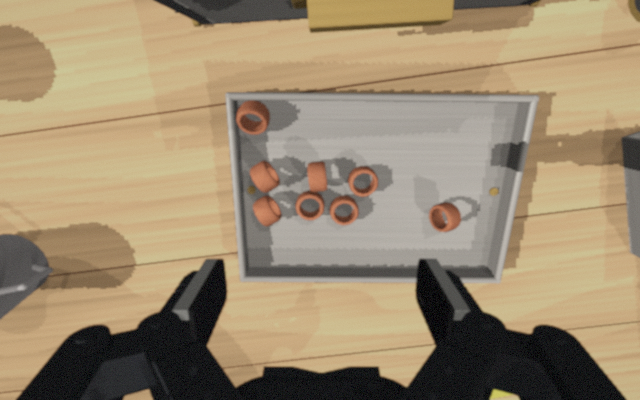

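The wrist view (up = tray +x, left = +y) shows eight separate ferrules: (253,118), (265,177), (267,211), (317,177) standing, (310,207), (343,211), (363,181) and (445,217). I'll pinch the standing one at (317,177) across its 16 mm width and move it into the right third.

```bash
python3 - <<'E'
from h import *
C=np.array([550,-51.4]);a=np.radians(-7.9);X=np.array([np.cos(a),np.sin(a)]);Y=np.array([-np.sin(a),np.cos(a)])
P=np.load("pics/w6P.npy");p=cv2.imread("pics/w6.png");h=cv2.cvtColor(p,cv2.COLOR_BGR2HSV)
m=(((h[...,0]<14)|(h[...,0]>174))&(h[...,1]>95)&(P[...,2]>8)&(P[...,2]<40)).astype(np.uint8)
m[250:]=0;m[:,:235]=0
n,l,st,ce=cv2.connectedComponentsWithStats(m)
for i in range(1,n):
    if st[i,4]<60:continue
    q=P[l==i];d=q[:,:2]-C;x=d@X;y=d@Y
    print(ce[i].round(),st[i,4],'x %.0f..%.0f y %.0f..%.0f z99 %.0f ctr world %s'%(*np.percentile(x,[2,98]),*np.percentile(y,[2,98]),np.percentile(q[:,2],97),((np.percentile(x,2)+np.percentile(x,98))/2*X+(np.percentile(y,2)+np.percentile(y,98))/2*Y+C).round(1)))
q=P[155:198,305:332].reshape(-1,3);q=q[(q[:,2]>24)&(q[:,2]<40)];print('top',q.mean(0),q.min(0),q.max(0),len(q), np.cov((q[:,:2]-C)@np.c_[X,Y],rowvar=0))
E
```

```text
[252. 117.] 776 x 59..85 y 97..122 z99 31 ctr world [636.4  46.9]
[264. 177.] 587 x 8..32 y 91..113 z99 32 ctr world [584.1  46.7]
[314. 189.] 881 x -22..32 y 47..73 z99 32 ctr world [563.    7.4]
[362. 181.] 395 x 1..26 y -1..25 z99 21 ctr world [565.2 -41.6]
[266. 211.] 551 x -24..-1 y 91..112 z99 32 ctr world [551.3  50.8]
[344. 210.] 389 x -27..-3 y 16..41 z99 21 ctr world [539.  -20.9]
[445. 217.] 615 x -31..-7 y -77..-56 z99 34 ctr world [ 521.9 -114.3]
top [ 5.77836293e+02 -3.41803055e-01  2.93756174e+01] [564.35398989  -8.40367382  24.03966167] [588.67435042   7.98193369  33.33715194] 454 [[43.88449235  2.41251412]
 [ 2.41251412 20.76705312]]
```

Request:
move_arm:
  deltas:
    - [[20,-6,-2],0]
    - [[60,-6,-2],0]
    - [[100,-6,-2],0]
    - [[125,-6,-2],0]
    - [[142,-6,-2],0]
    - [[153,-6,-2],0]
    - [[160,-6,-2],0]
    - [[160,-6,-2],0]
  jaw: -0.3
  squeeze: 25

```text
time: 23.52
tool_pos: [578.2, 1.5, 10.6]
tcp_rot: [135.3, 89.7, -52.6]
ft_force: [-0.6, 0.6, 0.7]
finger_gap: 29.8
```

Request:
move_arm:
  deltas:
    - [[0,0,0],0]
    - [[0,0,0],0]
    - [[0,0,0],0]
    - [[0,0,0],0]
  jaw: -1

```text
time: 24.02
tool_pos: [579.1, 1.5, 11.5]
tcp_rot: [145.4, 89.6, -42.4]
ft_force: [0.3, -0.5, 5.5]
finger_gap: 15.6
```

Request:
move_arm:
  deltas:
    - [[-20,0,0],0]
    - [[-45,5,0],0]
    - [[-50,30,-3],0]
    - [[-50,60,-5],0]
    - [[-50,90,-8],0]
    - [[-50,115,-10],0]
    - [[-50,130,-10],0]
    - [[-50,134,-10],0]
    - [[-30,134,-10],0]
    - [[-12,134,-10],0]
    - [[-3,134,-10],0]
    - [[0,134,-10],0]

```text
time: 25.52
tool_pos: [569.5, -131.7, 11.2]
tcp_rot: [128.5, 89.8, -59.3]
ft_force: [-11.6, 4.4, 22.5]
finger_gap: 15.7
```

Request:
move_arm:
  deltas:
    - [[0,0,0],0]
    - [[0,0,0],0]
    - [[-1,0,0],0]
    - [[-10,0,0],0]
    - [[-40,0,0],0]
    - [[-90,0,0],0]
    - [[-150,0,0],0]
    - [[-160,0,0],0]
  jaw: -0.3

```text
time: 26.52
tool_pos: [572.5, -132.2, 178.4]
tcp_rot: [158.6, 89.2, -29.2]
ft_force: [1.7, -1.0, 0.1]
finger_gap: 30.0
```

```bash
python3 - <<'E'
from h import *
p,P,s=snap("wrist");print(s['time'],s['tool_pos'],rot(s['tcp_rot']).round(3).tolist())
cv2.imwrite("pics/w7.png",p[:,:,::-1])
E
sed -i 's/^print("cols.*$//' fer.py; python3 fer.py wrist|sed -n 1p\;4,26p
```

```text
26.525 [ 572.51248071 -132.15690113  178.38398462] [[0.012, -0.136, -0.991], [-0.007, -0.991, 0.136], [-1.0, 0.005, -0.013]]
26.575 tcp tray x,y,z 32.7 -76.8 177.1 [-0.1 -0.5  1.6]
 73  22 29 30 30 30 28  .  .  .  .  .  .  .  .  .  .  .  .  .  .  .  .  .  .  .  .  .  .  .  .  .  .  .  .  .  .  .  .  .  .  .  .  .
 67  21 25 12 10 25 26  .  .  .  .  .  .  .  .  .  .  .  .  .  .  .  .  .  .  .  .  .  .  .  .  .  .  .  .  .  .  .  .  .  .  .  .  .
 61  12 21 20 20 22  .  .  .  .  .  .  .  .  .  .  .  .  .  .  .  .  .  .  .  .  .  .  .  .  .  .  .  .  .  .  .  .  .  .  .  .  .  .
 55   7  . 18 18  .  .  .  .  .  .  .  .  .  .  .  .  .  .  .  .  .  .  .  .  .  .  .  .  .  .  .  .  .  .  .  .  .  .  .  .  .  .  .
 49   .  .  .  .  .  .  .  .  .  .  .  .  .  .  .  .  .  .  .  .  .  .  .  .  .  .  .  .  .  .  .  .  .  .  .  .  .  .  .  .  .  .  .
 43   .  .  .  .  .  .  .  .  .  .  .  .  .  .  .  .  .  .  .  .  .  .  .  .  .  .  .  .  .  .  .  .  . 28 27 24  .  .  .  .  .  .  .
 37   .  .  .  .  .  .  .  .  .  .  .  .  .  .  .  .  .  .  .  .  .  .  .  .  .  .  .  .  .  .  .  .  . 31 31 31  .
[... 1462 characters left out ...]
 31 28  .  .  .  .  .  .  .  .
-35   .  .  .  .  .  .  .  .  .  .  .  .  .  .  .  .  .  .  .  .  .  .  .  .  .  .  .  .  .  .  .  .  .  .  .  .  .  .  .  .  .  .  .
-41   .  .  .  .  .  .  .  .  .  .  .  .  .  .  .  .  .  .  .  .  .  .  .  .  .  .  .  .  .  .  .  .  .  .  .  .  .  .  .  .  .  .  .
-47   .  .  .  .  .  .  .  .  .  .  .  .  .  .  .  .  .  .  .  .  .  .  .  .  .  .  .  .  .  .  .  .  .  .  .  .  .  .  .  .  .  .  .
-53   .  .  .  .  .  .  .  .  .  .  .  .  .  .  .  .  .  .  .  .  .  .  .  .  .  .  .  .  .  .  .  .  .  .  .  .  .  .  .  .  .  .  .
-59   .  .  .  .  .  .  .  .  .  .  .  .  .  .  .  .  .  .  .  .  .  .  .  .  .  .  .  .  .  .  .  .  .  .  .  .  .  .  .  .  .  .  .
```

View pics/w7.png

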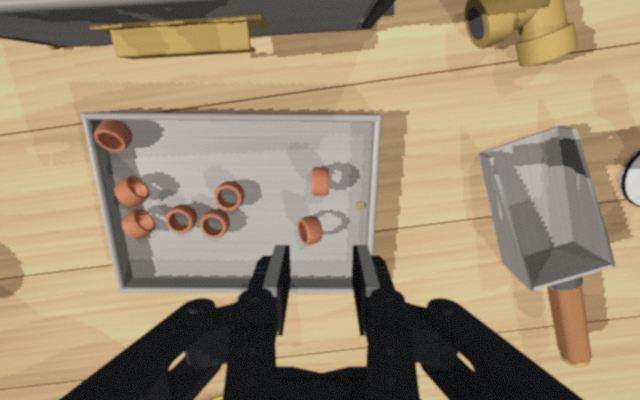

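The counts are now 4/2/2 along the length, split 4/4 between the halves, all separate. The scoop stands empty and flat at the right. I'll check its pose against the start, then lift and reset it so the order holds.

```bash
python3 - <<'E'
from h import *
p,P,s=snap("wrist");sc,S,_=snap("scene")
for n,A in(("now",S),("start",np.load("pics/scene1P.npy"))):
    H=A.reshape(-1,3)
    D=np.array([.978,.21]);O=np.array([518.6,-338.2]);t=(H[:,:2]-O)@D;w=(H[:,:2]-O)@np.array([-.21,.978])
    m=(t>-190)&(t<75)&(abs(w)<60)&(H[:,2]>15)&(H[:,2]<60)
    print(n,m.sum(),'t',np.percentile(t[m],[.5,99.5]).round(1),'w pan',np.percentile(w[m&(t>-60)],[1,99]).round(1),
     'wfront',np.percentile(w[m&(t>30)],[2,98]).round(1),'wback',np.percentile(w[m&(t<-40)&(t>-68)],[2,98]).round(1),'zmax',np.percentile(H[m,2],99))
q=P[280:365,545:595].reshape(-1,3);q=q[(q[:,2]>44)&(q[:,2]<54)];c=q[:,:2].mean(0);v=np.linalg.svd(q[:,:2]-c,full_matrices=False)[2][0]
t=(q[:,:2]-c)@v;print('handle',c,np.degrees(np.arctan2(v[1],v[0])),t.min(),t.max(),q[:,2].mean(),len(q))
E
```

```text
now 885 t [-183.6   57.6] w pan [-41.6  37.1] wfront [-41.   37.2] wback [-41.3  36.4] zmax 52.391277140006416
start 1141 t [-182.4   56.2] w pan [-39.8  38.7] wfront [-39.5  38.6] wback [-39.7  37.2] zmax 52.250244722270345
handle [ 400.60109702 -361.2819933 ] -164.58790102288327 -56.25575854992951 63.364130275329764 48.51379367494052 2221
```

Request:
move_arm:
  deltas:
    - [[0,20,10],-2]
    - [[0,55,28],-5]
    - [[0,90,46],-8]
    - [[0,130,66],-11]
    - [[0,170,87],-14]
    - [[0,205,105],-17]
    - [[0,232,119],-19]
    - [[0,246,126],-20]
    - [[0,250,128],-20]
    - [[0,250,128],-20]
  jaw: 1

```text
time: 27.98
tool_pos: [407.3, -360.5, 169.4]
tcp_rot: [55.4, 89.9, -112.5]
ft_force: [-0.6, 0.9, -0.1]
finger_gap: 85.3
```

```bash
python3 - <<'E'
from h import *
p,P,s=snap("wrist");R=rot(s['tcp_rot']);print(s['time'],s['tool_pos'],R.round(3).tolist())
H=P[100:300,250:400].reshape(-1,3);H=H[(H[:,2]>44)&(H[:,2]<53)];d=(H-s['tool_pos'])@R
m=(abs(d[:,1])<25)&(d[:,2]<60);print(len(H))
c=H[m][:,:2].mean(0);v=np.linalg.svd(H[m][:,:2]-c,full_matrices=False)[2][0];print(c,np.degrees(np.arctan2(v[1],v[0])))
for a in(-80,-60,-40,-20,0,20,40):
    k=abs(d[:,2]-a)<8
    if k.sum()>10:print(a,k.sum(),np.percentile(d[k,1],[3,97]).round(1))
E
```

```text
27.975 [ 407.31803516 -360.46207813  169.42263709] [[-0.001, 0.21, -0.978], [-0.001, -0.978, -0.21], [-1.0, 0.001, 0.001]]
4245
[ 408.44029879 -362.71685622] -167.22803365647226
-60 211 [-36.1  41.2]
-40 1021 [-31.8  36.7]
-20 534 [-8.1 13.2]
0 491 [-8.3 13.4]
20 469 [-7.8 13.7]
40 436 [-8.  13.1]
```

Request:
move_arm:
  deltas:
    - [[40,2,-4],0]
    - [[90,2.5,-4],0]
    - [[130,2.5,-4],0]
    - [[147,2.5,-4],0]
    - [[152,2.5,-4],0]
    - [[152,2.5,-4],0]

```text
time: 28.78
tool_pos: [413.0, -362.9, 19.1]
tcp_rot: [98.2, 89.8, -69.7]
ft_force: [0.2, -0.4, 0.2]
finger_gap: 84.8
```

Request:
move_arm:
  deltas:
    - [[0,0,0],0]
    - [[0,0,0],0]
    - [[0,0,0],0]
    - [[0,0,0],0]
    - [[0,0,0],0]
  jaw: -1
  squeeze: 60

```text
time: 29.4
tool_pos: [413.2, -362.9, 19.7]
tcp_rot: [101.9, 89.8, -66.0]
ft_force: [-0.9, 1.6, 6.2]
finger_gap: 23.1
```

Request:
move_arm:
  deltas:
    - [[-8,-0.5,0],0]
    - [[-18,-1,0],0]
    - [[-25,-1.5,0],0]
    - [[-25,-1.5,0],0]
    - [[-18,-1.5,0],0]
    - [[-10,-1.5,0],0]
    - [[-4,-1.5,0],0]
    - [[-1,-1.5,0],0]
    - [[0,-1.5,0],0]
    - [[0,-1.5,0],0]

```text
time: 30.65
tool_pos: [413.1, -361.6, 19.9]
tcp_rot: [106.6, 89.8, -61.2]
ft_force: [-0.6, 0.5, -2.5]
finger_gap: 23.1
```

Request:
move_arm:
  deltas:
    - [[1,0,0],0]
    - [[1.5,0,0],0]
    - [[1.5,0,0],0]
  squeeze: 20

```text
time: 31.02
tool_pos: [413.2, -361.9, 19.7]
tcp_rot: [105.1, 89.8, -62.7]
ft_force: [-6.5, 4.7, 10.7]
finger_gap: 23.4
```

Request:
move_arm:
  deltas:
    - [[0,0,0],0]
    - [[0,0,0],0]
    - [[0,0,0],0]
    - [[-30,0,0],0]
    - [[-80,0,0],0]
    - [[-130,0,0],0]
    - [[-180,0,0],0]
    - [[-200,0,0],0]
  jaw: 1

```text
time: 32.02
tool_pos: [414.0, -362.3, 223.6]
tcp_rot: [114.5, 89.4, -53.3]
ft_force: [-0.3, -0.0, 0.4]
finger_gap: 85.3
```

```bash
python3 - <<'E'
from h import *
sc,S,s=snap("scene");si,B,_=snap("side");w,P,_=snap("wrist");print(s['time'],s['tool_pos'],s['ft_force'])
for n,A in(("now",S),("start",np.load("pics/scene1P.npy"))):
    H=A.reshape(-1,3)
    D=np.array([.978,.21]);O=np.array([518.6,-338.2]);t=(H[:,:2]-O)@D;x=(H[:,:2]-O)@np.array([-.21,.978])
    m=(t>-190)&(t<75)&(abs(x)<60)&(H[:,2]>15)&(H[:,2]<60)
    print(n,'t',np.percentile(t[m],[.5,99.5]).round(1),'wfront',np.percentile(x[m&(t>30)],[2,98]).round(1),'wback',np.percentile(x[m&(t<-40)&(t>-68)],[2,98]).round(1),'z',np.percentile(H[m,2],99).round(1))
b=B.reshape(-1,3)
for y in(-120,-60,0):
    k=b[(abs(b[:,1]-y)<8)&(b[:,0]>640)&(b[:,0]<730)&(b[:,2]>95)&(b[:,2]<160)];print(y,k.min(0).round(1))
cv2.imwrite("pics/fin.png",np.vstack([cv2.resize(si[120:280,150:430],(560,320)),cv2.resize(sc[160:360,140:440],(420,280))[:, :].copy() if 0 else cv2.resize(sc[180:340,160:440],(560,280))])[:,:,::-1])
E
```

```text
32.025 [ 414.00433103 -362.31326943  223.5929187 ] [-0.3369244  -0.04807953  0.36771355]
now t [-184.2   57.8] wfront [-40.2  39. ] wback [-40.7  36.3] z 52.6
start t [-182.4   56.2] wfront [-39.5  38.6] wback [-39.7  37.2] z 52.3
-120 [ 694.3 -127.9   96.6]
-60 [698.6 -67.9  95.4]
0 [703.3  -7.9  95.4]
```

View pics/fin.png

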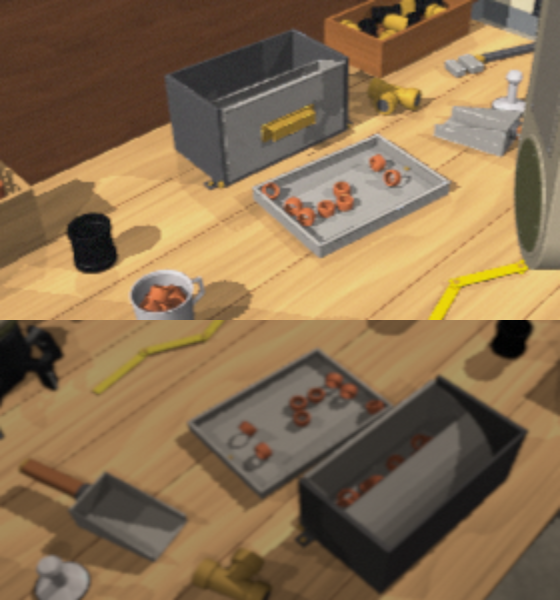

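The final picture shows the bin shut, eight ferrules spread singly in the tray, and the scoop empty, upright and in its place. Nothing else looks disturbed, so I'm handing in.

```bash
python3 -c "
from bench import r
print(r.hand_in())"
```

```text
the job is handed in; nothing more can be done
None
```

The bin is shut, all eight ferrules are spread in the tray, and the empty scoop stands upright where it started. I handed in at about 32 s of the 72 s allowed.

**How it went**
- **Bin:** I pushed it shut with closed fingers, ending at 19 N on the front panel. It still measured flush with the case front at the end.
- **Ferrules:** The tool could only point down, so I jogged the loosely held scoop to about 17° nose-down. I then shook it out while drawing it back along the tray.
- **Uneven spread:** The shake left five ferrules in the left third and only one in the right. I put the scoop down, moved one standing ferrule across with the fingers, then lifted the scoop and set it back again so that it was the last thing placed.

**Last checks**
- **Spread:** Four, two and two ferrules in the thirds, and four in each half of the width. None lies on another. Some stand on edge, and the one in the far left corner looks tilted, close to the tray walls.
- **Scoop:** Empty and upright, within about 2 mm of its starting place.
- **Other fittings:** Nothing looked disturbed in the final picture. I compared this by eye only, and the final crops did not cover every fitting.

No check failed. The first shake-out was less even than I had planned, as described above.

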